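# Overhang the porcelain plate over the drip tray

## Task

A flat white porcelain plate lies on the raised ledge between two sliding end stops. At the end of the ledge where the low drip tray stands, push the stop by its knob all the way back (towards the ledge's back rail), then push the plate along the ledge until about a third of its length sticks out past that end over the tray, still lying flat and straight along the ledge, so that its edge can be taken later. Only push: do not lift the plate, and leave the other stop and all the other things where they are.

Things in the scene. Friction and masses are not known exactly. Their poses are not given: they have to be found in the camera images.
- ledge: Fixed grey raised ledge, 130 (x) x 380 (y) mm, its flat top 60 mm above the bench. Origin on the bench under its centre; x points to the back (away from the robot) and y along its length to the robot's left; it stands turned by up to 0.16 rad. Ends at y = +190 and -190 mm. An aluminium back rail 12 mm high stands on the top with its face at x = +55 mm (y from -165 to +165). The front side is open, without a rail.
- plate: The loose thin white porcelain plate, 85 (x) x 120 (y) x 7 mm thick, about 0.15 kg (mass and friction vary), lying on the ledge's top with its long side (y) along the ledge. Origin at the centre of its underside.
- stop_left (a joint): Slide stop at the ledge's +y end: a steel bar 110 x 12 mm, its top 12 mm above the ledge's top, lying right across the ledge at y = +178 mm. Value in m: 0 to 0.02 at the start (blocking the way); it is pushed along the ledge's +x to 0.125 (hard end, all the way back, way clear). Friction of about 1.5 N; stays where it is left. The bar runs in a dark steel track that sticks out behind the ledge to x = +190 mm.
- stop_right (a joint): The same stop at the ledge's -y end (y = -178 mm), likewise pushed along the ledge's +x to open.
- knob_left (a point): Middle of the upright black knob (radius 9 mm, from 12 to 50 mm above the ledge's top) on the front end of the left stop's bar; this point is 31 mm above the ledge's top and moves with the bar. At joint value 0 it is at x = -50 mm in the ledge's frame.
- knob_right (a point): The same point on the right stop's knob.
- tray: Fixed low grey open drip tray, 150 x 110 x 30 mm, on the bench just beyond one end of the ledge (either end); it shows which end is meant. Origin under its centre.
- rack: Fixed white test-tube rack with tubes, 150 x 60 mm, 96 mm high, on the bench beyond the other end. Origin under its centre.
- beaker: Bystander, loose: glass beaker, radius 33, 85 high, on the bench behind the ledge (mm). Leave it alone.
- jar: Bystander, loose: amber jar with blue cap, radius 28, 80 high, on the bench behind the ledge (mm). Leave it alone.
- stopper: Bystander, loose: black rubber stopper, 30 wide, 30 high, on the bench in front of the ledge (mm). Leave it alone.
- marker: Bystander, loose: black marker pen, 14 x 125 x 14, lying in front of the ledge (mm). Leave it alone.
- dish: Bystander, loose: shallow glass dish, radius 36, 16 high, in front of the ledge (mm). Leave it alone.
- spatula: Bystander, loose: thin steel lab spatula, 175 long, 13 wide, 4 high, lying in front of the ledge (mm). Leave it alone.
- crucible: Bystander, loose: small white crucible, radius 20, 32 high, standing in the drip tray (mm). Leave it alone.
Mind the look-alikes: they are no part of the job. There is more than one size of the plate; the one meant has the size given above.

How it is judged:
On the way, in this order (a step that is already met when the one before it is completed fails the run):
1. the stop at the tray's end is all the way back (((y of tray in the frame of ledge above 0 m and value of joint stop_left above 0.112 m) or (y of tray in the frame of ledge below 0 m and value of joint stop_right above 0.112 m))), for 0.2 s.
2. the plate sticks out past the tray's end of the ledge (((y of tray in the frame of ledge above 0 m and y of plate in the frame of ledge above 0.157 m) or (y of tray in the frame of ledge below 0 m and y of plate in the frame of ledge below -0.157 m))), for 0.2 s.
At the end, for the whole second after the job is handed in: Stop at the tray's end back beyond 112 of 125 mm; plate at rest, flat on the ledge, 27 to 53 mm overhanging that end, within 0.2 rad of straight, its centre 35 mm before to 25 mm behind the ledge's centre line; other stop moved under 12 mm, bystanders under 25 mm (z of plate in the frame of ledge between 0.057 and 0.063 m and angle between plate's own z axis and vertical below 0.06 rad and angle between the y axis of plate and the y axis of ledge, either way round below 0.2 rad and x of plate in the frame of ledge between -0.035 and 0.025 m and linear speed of plate below 0.01 m/s and ((y of tray in the frame of ledge above 0 m and value of joint stop_left above 0.112 m and y of plate in the frame of ledge between 0.157 and 0.183 m and distance of knob_right from where it was at the start of the episode below 0.012 m) or (y of tray in the frame of ledge below 0 m and value of joint stop_right above 0.112 m and y of plate in the frame of ledge between -0.183 and -0.157 m and distance of knob_left from where it was at the start of the episode below 0.012 m)) and distance of each of beaker, jar, stopper, marker, dish, spatula, crucible from where it was at the start of the episode below 0.025 m); the robot touches nothing.
It fails at once if the plate is lifted or tipped, or falls (z of plate in the frame of ledge above 0.07 m or angle between plate's own z axis and vertical above 0.25 rad or z of plate in the frame of ledge below 0.05 m).
It fails at once if the stop at the rack's end is moved by more than 12 mm ((y of tray in the frame of ledge above 0 m and distance of knob_right from where it was at the start of the episode above 0.012 m) or (y of tray in the frame of ledge below 0 m and distance of knob_left from where it was at the start of the episode above 0.012 m)).
It fails at once if a bystander is lifted or moved by more than 25 mm (distance of any of beaker, jar, stopper, marker, dish, spatula, crucible from where it was at the start of the episode above 0.025 m).
It also fails if it takes over 48 s, if anything falls off the work surface, if the arm or the gripper's body presses on something with over 40 N, if the wrist force passes 120 N, or if a joint passes its speed limit or range.

## Robot

A 7-joint arm with a two-finger parallel gripper is mounted at the origin on the work surface. World frame = base frame: x ahead of the robot, y to its left, z up, the work surface at z = 0. Lengths are in m, angles in rad, forces in N, time in s.
With the tool pointing down it reaches from about 0.4 to 0.9 m from the base axis. Payload 5.5 kg.
Tool frame: the origin (TCP) lies midway between the tips of the shut fingers; the grasp point (between the pads) lies 19 mm behind it; z points along the fingers, x is the direction in which the jaws open and shut, and the axes are right-handed (so a half turn about z gives the same grasp; the last joint's range is limited). The gripper opens to 85 mm and grips with 20 to 120 N. Pads are 22 mm wide; open, the fingers measure 114 mm over their backs; the gripper's body (76 mm by 85 mm) begins 54 mm behind the grasp point. The pads swing forward as they close: fully open they stand 13 mm farther back than shut.
Start: joints at [-0.989, 0.501, -0.427, 1.55, 0.221, 1.138, -0.21], TCP at [0.204, 0.617, 0.231] pointing down, gripper open.
Joint ranges: [-2.88, 2.88], [-0.31, 2.03], [-1.54, 1.56], [0.2, 2.42], [-1.41, 4.55], [0.19, 2.02], [-2.57, 2.57]. Speed limits (rad/s): [2.57, 2.57, 3.14, 3.14, 3.14, 3.14, 3.14].

## Interface

Orientations are given as a unit quaternion [w, x, y, z].
In Python, from station import arm, eyes gives the robot as it stands.
- The arm moves only by the shell command python3 -m inch 'ROWS' [FORCE]. ROWS is JSON, a list of rows, each a list of 7 numbers: the shift along the tool's x, y, z in units of 30 mm (1.0 is 30 mm), then the turn, a rotation vector about the tool's x, y, z in rad, then the closure, from 0 (fully open) to 1 (shut). A call has 1 to 20 rows; each row is the pose to reach, as a shift and turn from the pose commanded when the call began, along the tool's axes at that moment; what a row does not reach only later rows make up. A row lasts 1/8 s, in which the tool goes at most 62.5 mm and 10.7 degrees, less where a joint would pass 70% of its speed; a pose out of reach is approached as far as the arm can. A call with a gripper value outside its range is refused whole. The fingers move at their own pace and stop on an object; FORCE is the grip in N (left out, the last holds). Time passes only in rows, so rows that repeat a pose let the fingers close. It gives the time, the measured TCP pose, the force and the opening at its end, in the units of the state.
- arm.read_state(): the state, without advancing time (a new reading comes with each control period).
- eyes.capture(name): name is "side" or "top" or "wrist"; returns (picture, depth): 420x560x3 uint8, red, green, blue; 420x560 float32, m along the optical axis (not along the pixel's ray), 0 where there is no reading.
- eyes.calibration(name): a dict with "intrinsics" (3x3 intrinsics, pixels), "R" (3x3) and "t" (3): a world point X has camera coordinates R X + t. Camera axes: x right, y down, z forward; pixel columns grow to the right and rows downward; lengths in m; the calibration is good to about 2 mm. The wrist camera is an equidistant fisheye: a pixel r from the principal point sees the ray r / f radians off the axis. A picture is of the moment at which its call begins: read the wrist's pose just before it. calibration takes no time and is no camera call; for the wrist camera it gives the pose at the moment of the call.
- arm.close_job(): hands the job in, once; it reports no verdict.
The state is a dict: "time": time; "q": joint angles; "qd": joint speeds; "joint_torque": joint torques, N m; "tool_pos": TCP position; "eef_rot": TCP orientation; "wrist_force": force on the tool from outside, world axes, zero at the start; "ft_torque": the same for the moment, N m; "gripper_width": finger opening in m.
Only numpy, scipy, OpenCV 4.12 (cv2) and the standard library are available. Lean on these libraries where they do the work, as an engineer would, in place of code of your own. Each camera call takes 0.05 s, during which the arm holds its last target.

## Working session

There is one attempt and no reset: what is moved stays moved. The work goes in short steps, Python scripts to look and compute and a shell command to move; the robot and the scene stay as the last step left them, time stands still between calls to the robot, and variables do not carry over. Pictures are saved under pics/ and viewed, and the job is handed in when it is done.

```bash
ls; mkdir -p pics; python3 - <<'E'
from station import arm, eyes
import cv2,numpy as np
for n in("top","side"):
    p,d=eyes.capture(n); cv2.imwrite(f"pics/{n}0.png",p[:,:,::-1]); np.save(f"{n}0.npy",d); np.save(f"{n}0p.npy",p)
    c=eyes.calibration(n); print(n,c)
print(arm.read_state())
E
```

```text
pics
top {'intrinsics': array([[454.55770852,   0.        , 282.16504747],
       [  0.        , 454.55770852, 207.57953017],
       [  0.        ,   0.        ,   1.        ]]), 'R': array([[-0.0185578 , -0.99949545, -0.02577717],
       [-0.99669256,  0.02053358, -0.07862768],
       [ 0.07911731,  0.02423275, -0.99657073]]), 't': array([0.09673613, 0.51918976, 1.17935856])}
side {'intrinsics': array([[403.92352267,   0.        , 280.46810278],
       [  0.        , 403.92352267, 208.4192413 ],
       [  0.        ,   0.        ,   1.        ]]), 'R': array([[ 0.89766435, -0.4405168 , -0.01198584],
       [-0.32517815, -0.64378599, -0.69267508],
       [ 0.2974187 ,  0.62568726, -0.72115017]]), 't': array([-0.43478235,  0.28732457,  0.86632146])}
{'time': 0.1, 'q': array([-0.98882805,  0.5018012 , -0.42681932,  1.55132571,  0.22078128,
        1.13833659, -0.21029056]), 'qd': array([ 0.00010899,  0.00122053, -0.00079057, -0.00390861, -0.00143379,
        0.00025457,  0.00037497]), 'joint_torque': array([-1.07279167e-02, -5.70817780e+01, -5.83872423e+00, -2.81748426e+01,
        1.04201838e-02,  5.75406477e-03, -1.61949106e-05]), 'tool_pos': array([0.20353562, 0.61664445, 0.2303428 ]), 'eef_rot': array([ 4.95792518e-04,  8.10352549e-01,  5.85941907e-01, -7.62591065e-04]), 'wrist_force': array([ 0.34700388,  0.1615611 , -0.02285434]), 'ft_torque': array([-0.00220413,  0.00484489,  0.02944491]), 'gripper_width': 0.08511159302212767}
```

View pics/top0.png

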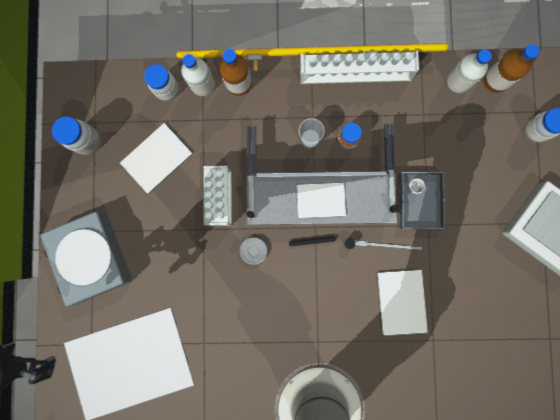

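View pics/side0.png

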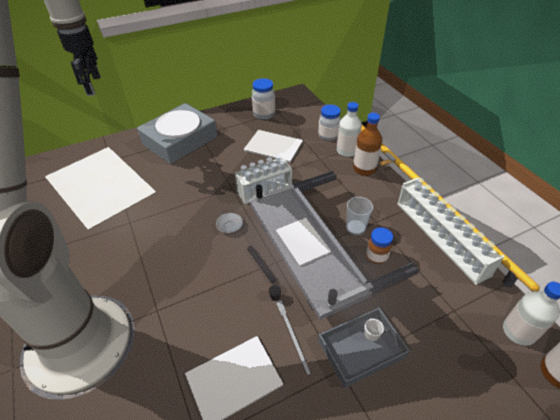

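The tray (top px ~422,200) is at the right, or -y, end, and the rack (217,195) is at the left. The plate is at about (321,200), with knobs near (250,213) and (395,208). I'll zoom in and measure these.

```bash
cat > h.py <<'E'
import numpy as np,cv2
def ray(c,u,v,z):
    K,R,t=c["intrinsics"],c["R"],c["t"]
    d=R.T@np.linalg.inv(K)@np.array([u,v,1.]); o=-R.T@t
    return o+d*(z-o[2])/d[2]
def cloud(c,D):
    K,R,t=c["intrinsics"],c["R"],c["t"]
    v,u=np.mgrid[:D.shape[0],:D.shape[1]]
    P=np.stack([(u-K[0,2])/K[0,0]*D,(v-K[1,2])/K[1,1]*D,D],-1)
    return (P-t)@R
E
python3 - <<'E'
from station import eyes
from h import *
p=np.load("top0p.npy");D=np.load("top0.npy");c=eyes.calibration("top")
cv2.imwrite("pics/zt0.png",cv2.resize(p[110:250,195:455,::-1],None,fx=3,fy=3,interpolation=cv2.INTER_CUBIC))
C=cloud(c,D)
m=((C[...,2]>.052)&(C[...,2]<.070)).astype(np.uint8)
m[:160]=0;m[235:]=0;m[:,:240]=0;m[:,402:]=0
n,l,s,_=cv2.connectedComponentsWithStats(m);k=1+s[1:,4].argmax();print(s[k])
P=C[l==k];print("z",np.median(P[:,2]))
r=cv2.minAreaRect((P[:,:2]*1000).astype(np.float32));print("ledge rect",r)
# plate
h=cv2.cvtColor(p,cv2.COLOR_RGB2HSV)
w=((h[...,2]>190)&(h[...,1]<40)).astype(np.uint8);w[:178]=0;w[222:]=0;w[:,285:][:, 70:]=0;w[:,:285]=0
n,l,s,_=cv2.connectedComponentsWithStats(w);k=1+s[1:,4].argmax();print(s[k])
pts=np.argwhere(l==k)[:,::-1]
Q=np.array([ray(c,u,v,.067)[:2] for u,v in pts])*1000
r=cv2.minAreaRect(Q.astype(np.float32));print("plate",r,cv2.boxPoints(r),"depth z",np.median(C[l==k][:,2]))
# knobs
b=(C[...,2]>.095)&(C[...,2]<.125)
for lo,hi in((240,265),(385,402)):
    mm=b.copy();mm[:,:lo]=0;mm[:,hi:]=0;mm[:195]=0;mm[225:]=0
    print("knob",mm.sum(),C[mm].mean(0) if mm.any() else 0, np.argwhere(mm).mean(0))
E
```

```text
[ 247  160  150   65 6697]
z 0.061548063774141466
ledge rect ((557.6026611328125, -14.357025146484375), (380.09259033203125, 165.68484497070312), 89.23320770263672)
[ 297  183   49   35 1545]
plate ((534.8446044921875, -12.531005859375), (84.05369567871094, 121.00738525390625), 1.2423752546310425) [[491.5158    47.04724 ]
 [494.13947  -73.931694]
 [578.1734   -72.10925 ]
 [575.54974   48.869682]] depth z 0.0678443785355013
knob 44 [0.50032197 0.16319064 0.11000494] [213.79545455 250.11363636]
knob 51 [ 0.50729445 -0.19024339  0.10869747] [208.03921569 395.        ]
```

View pics/zt0.png

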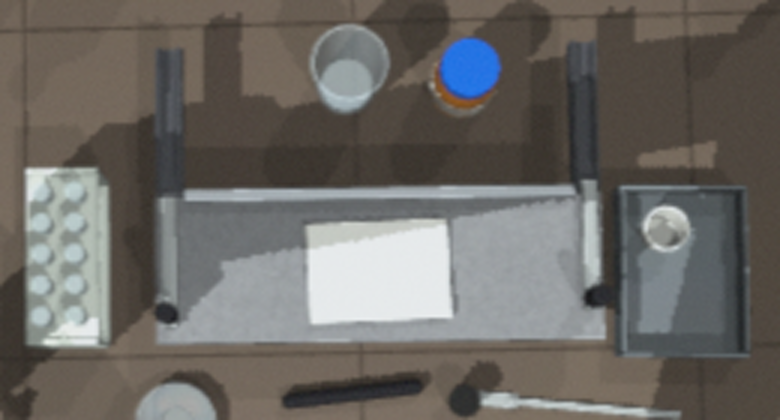

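```bash
python3 - <<'E'
from station import eyes,arm
from h import *
p=np.load("top0p.npy");D=np.load("top0.npy");c=eyes.calibration("top");C=cloud(c,D)
print("cam",-c["R"].T@c["t"])
for x,y in((157,344),(604,342)):print(ray(c,195+x/3,110+y/3,.06))
# front edge by depth: per column the last row with z>.045
pts=[]
for u in range(255,390):
    z=C[195:240,u,2];k=np.where(z>.05)[0].max();P=C[195+k,u];pts.append(ray(c,u,195+k+.5,.06)[:2])
pts=np.array(pts);a=np.polyfit(pts[:,1],pts[:,0],1);print("front x=a*y+b",a, np.std(pts[:,0]-np.polyval(a,pts[:,1])))
# ends per row
for side in(0,1):
    e=[]
    for v in range(180,222):
        z=C[v,235:412,2]; k=np.where((z>.054)&(z<.068))[0]
        k=k.min()-.5 if side==0 else k.max()+.5
        e.append(ray(c,235+k,v,.06)[:2])
    e=np.array(e);b=np.polyfit(e[:,0],e[:,1],1);print("end y=bx+c",b,np.median(e,0))
# rail
m=(C[...,2]>.069)&(C[...,2]<.08);m[:165]=0;m[182:]=0;m[:,:262]=0;m[:,:]&=True;m[:,382:]=0
Q=C[m];a=np.polyfit(Q[:,1],Q[:,0],1);print("rail top",a,m.sum(),np.polyval(a,[-.15,.15]))
E
```

```text
cam [0.42596011 0.0574474  1.2186305 ]
[0.4759883  0.17544588 0.06      ]
[ 0.47025074 -0.2029427   0.06      ]
front x=a*y+b [0.00404893 0.47420838] 0.005916453609561001
end y=bx+c [0.05475052 0.14539724] [0.53804879 0.17665236]
end y=bx+c [-0.06236622 -0.16813203] [ 0.5300678  -0.20384876]
rail top [0.00914379 0.60055463] 453 [0.59918306 0.6019262 ]
```

```bash
cat >> h.py <<'E'
from scipy.spatial.transform import Rotation as Ro
def plan(s,pos,yaw=-0.010):
    q=np.asarray(s["eef_rot"]);R=Ro.from_quat(q[[1,2,3,0]])
    x=[np.cos(yaw),np.sin(yaw),0];z=[0,0,-1];y=np.cross(z,x)
    T=Ro.from_matrix(np.array([x,y,z]).T)
    d=R.inv().apply(np.asarray(pos)-s["tool_pos"])/.03
    return np.round(np.r_[d,(R.inv()*T).as_rotvec()],3)
LC=np.array([.539,-.0138]);YAW=-.010
def L2W(x,y):
    c,s=np.cos(YAW),np.sin(YAW);return LC+[c*x-s*y,s*x+c*y]
def W2L(p):
    d=np.asarray(p)[:2]-LC;c,s=np.cos(YAW),np.sin(YAW);return np.array([c*d[0]+s*d[1],-s*d[0]+c*d[1]])
E
python3 - <<'E'
from station import arm
from h import *
s=arm.read_state()
for p in((.55,.25,.23),(.445,-.191,.20)):print(plan(s,p))
E
```

```text
[-7.9870e+00  1.4797e+01  2.5000e-02  1.0000e-03  2.0000e-03  1.2620e+00]
[-2.3042e+01  1.6079e+01  1.0520e+00  1.0000e-03  2.0000e-03  1.2620e+00]
```

```bash
python3 -m inch '[[-8,14.8,0,0,0,0.3,0.5],[-8,14.8,0,0,0,0.6,1],[-8,14.8,0,0,0,0.8,1],[-8,14.8,0,0,0,1.0,1],[-8,14.8,0,0,0,1.262,1],[-8,14.8,0,0,0,1.262,1],[-8,14.8,0,0,0,1.262,1],[-8,14.8,0,0,0,1.262,1],[-8,14.8,0,0,0,1.262,1],[-8,14.8,0,0,0,1.262,1]]' 20; python3 - <<'E'
from station import arm
from h import *
s=arm.read_state();print(s["q"],s["tool_pos"])
for p in((.445,-.191,.20),(.445,-.191,.088)):print(plan(s,p))
E
```

```text
time: 1.35
tool_pos: [0.5498, 0.2499, 0.2307]
eef_rot: [0.0, 1.0, -0.006, -0.001]
wrist_force: [-1.2, 1.6, -0.8]
gripper_width: 0.0003
[-0.44741026  0.38658927 -0.03009375  1.68259816  0.01227629  1.07381103
 -0.49231166] [0.54982554 0.24988468 0.23066788]
[-3.3290e+00  1.4734e+01  1.0280e+00  0.0000e+00  1.0000e-03 -1.0000e-03]
[-3.3240e+00  1.4734e+01  4.7610e+00  0.0000e+00  1.0000e-03 -1.0000e-03]
```

```bash
python3 -m inch '[[-3.33,14.73,1.03,0,0,0,1],[-3.33,14.73,1.03,0,0,0,1],[-3.33,14.73,1.03,0,0,0,1],[-3.33,14.73,1.03,0,0,0,1],[-3.33,14.73,1.03,0,0,0,1],[-3.33,14.73,1.03,0,0,0,1],[-3.33,14.73,1.03,0,0,0,1],[-3.33,14.73,1.03,0,0,0,1],[-3.33,14.73,1.03,0,0,0,1],[-3.33,14.73,4.6,0,0,0,1],[-3.33,14.73,4.6,0,0,0,1],[-3.33,14.73,4.6,0,0,0,1]]'; python3 - <<'E'
from station import arm,eyes
from h import *
s=arm.read_state();print(s["q"],s["tool_pos"],s["wrist_force"])
p,d=eyes.capture("top");cv2.imwrite("pics/t1.png",cv2.resize(p[110:250,195:455,::-1],None,fx=3,fy=3))
p,d=eyes.capture("side");cv2.imwrite("pics/s1.png",cv2.resize(p[140:380,180:440,::-1],None,fx=2.4,fy=2.4))
E
```

```text
time: 2.85
tool_pos: [0.4436, -0.1866, 0.0905]
eef_rot: [-0.002, 1.0, -0.003, -0.004]
wrist_force: [-0.5, 0.2, 1.1]
gripper_width: 0.0
[ 0.18102038  0.38491548  0.19144203  2.08756988 -0.11424875  0.68672712
  0.44228374] [ 0.44364704 -0.18660572  0.09048998] [-0.52127786  0.20231838  1.09314884]
```

View pics/s1.png

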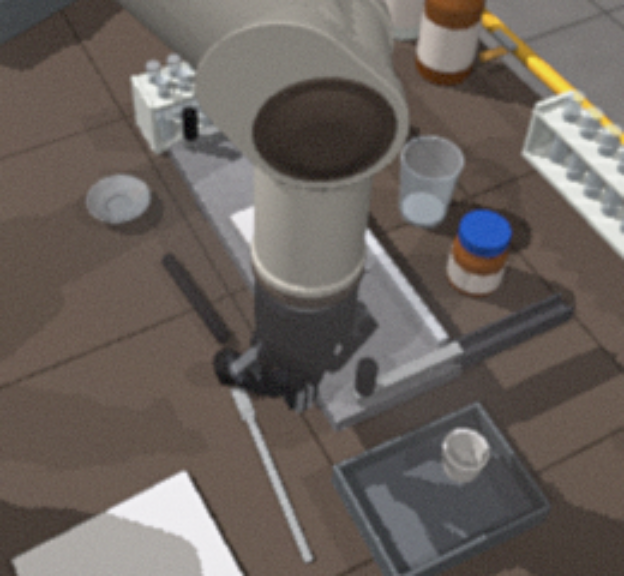

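View pics/t1.png

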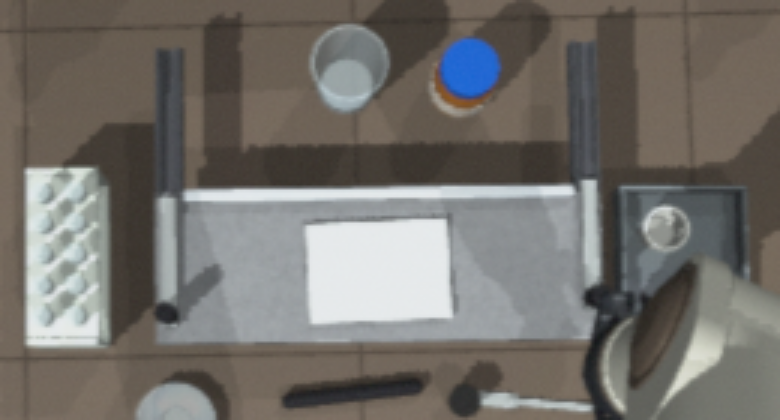

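```bash
python3 -m inch '[[0,0.13,0.1,0,0,0,1],[0.5,0.13,0.1,0,0,0,1],[1,0.13,0.1,0,0,0,1],[1.5,0.13,0.1,0,0,0,1],[1.8,0.13,0.1,0,0,0,1],[2.1,0.13,0.1,0,0,0,1],[2.4,0.13,0.1,0,0,0,1],[2.7,0.13,0.1,0,0,0,1],[3,0.13,0.1,0,0,0,1],[3.3,0.13,0.1,0,0,0,1],[3.6,0.13,0.1,0,0,0,1],[3.9,0.13,0.1,0,0,0,1],[4.2,0.13,0.1,0,0,0,1],[4.4,0.13,0.1,0,0,0,1],[4.4,0.13,0.1,0,0,0,1]]'; python3 - <<'E'
from station import arm,eyes
from h import *
s=arm.read_state();print(s["q"],s["tool_pos"],s["wrist_force"])
p,d=eyes.capture("top");cv2.imwrite("pics/t2.png",cv2.resize(p[110:250,195:455,::-1],None,fx=3,fy=3))
E
```

```text
time: 4.82
tool_pos: [0.5787, -0.1959, 0.0904]
eef_rot: [0.0, 1.0, -0.005, 0.001]
wrist_force: [0.1, 0.1, -0.2]
gripper_width: -0.0001
[ 0.14585702  0.56747306  0.1811902   1.7761198  -0.13428266  0.80877761
  0.38239038] [ 0.57869739 -0.19594136  0.09035088] [ 0.11211667  0.10582138 -0.15584454]
```

View pics/t2.png

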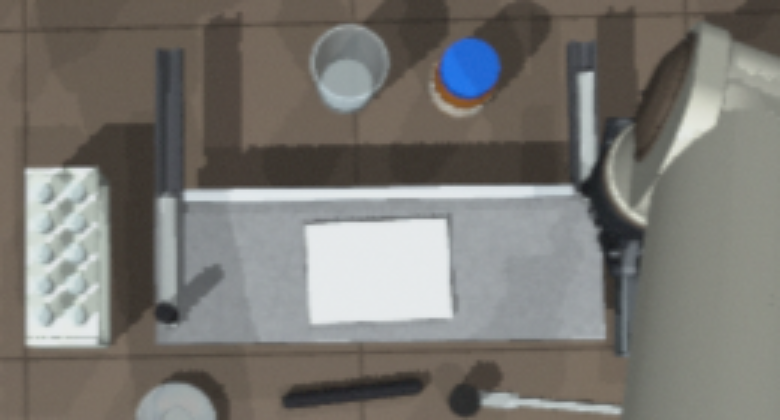

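```bash
python3 -m inch '[[0.1,-0.05,0,0,0,0,1],[0.2,-0.05,0,0,0,0,1],[0.25,-0.05,0,0,0,0,1],[0.25,-0.05,0,0,0,0,1]]';python3 -m inch '[[0.1,0,0,0,0,0,1],[0.1,0,0,0,0,0,1]]';python3 -m inch '[[0.1,0,0,0,0,0,1],[0.1,0,0,0,0,0,1]]'
```

```text
time: 5.38
tool_pos: [0.5855, -0.1945, 0.0903]
eef_rot: [0.0, 1.0, -0.005, 0.0]
wrist_force: [-0.4, -0.5, 0.3]
gripper_width: -0.0
time: 5.62
tool_pos: [0.5887, -0.1944, 0.0903]
eef_rot: [-0.0, 1.0, -0.005, 0.0]
wrist_force: [-0.0, -0.8, 0.4]
gripper_width: -0.0
time: 5.88
tool_pos: [0.5917, -0.1944, 0.0903]
eef_rot: [-0.0, 1.0, -0.005, 0.0]
wrist_force: [-1.1, -0.5, -0.0]
gripper_width: -0.0
```

```bash
python3 -m inch '[[0.1,0,0,0,0,0,1],[0.1,0,0,0,0,0,1]]';python3 -m inch '[[0.1,0,0,0,0,0,1],[0.1,0,0,0,0,0,1]]';python3 -m inch '[[0.1,0,0,0,0,0,1],[0.1,0,0,0,0,0,1]]'; python3 - <<'E'
from station import arm,eyes
from h import *
p,d=eyes.capture("top");cv2.imwrite("pics/t3.png",cv2.resize(p[110:250,195:455,::-1],None,fx=3,fy=3))
E
```

```text
time: 6.12
tool_pos: [0.5934, -0.1944, 0.0901]
eef_rot: [-0.0, 1.0, -0.005, -0.001]
wrist_force: [-4.1, 0.5, 3.1]
gripper_width: 0.0
time: 6.38
tool_pos: [0.5936, -0.1945, 0.09]
eef_rot: [-0.001, 1.0, -0.005, -0.004]
wrist_force: [-12.5, 2.0, 10.8]
gripper_width: -0.0
time: 6.62
tool_pos: [0.5938, -0.1944, 0.0899]
eef_rot: [-0.001, 1.0, -0.006, -0.006]
wrist_force: [-19.4, 3.3, 16.3]
gripper_width: -0.0001
```

View pics/t3.png

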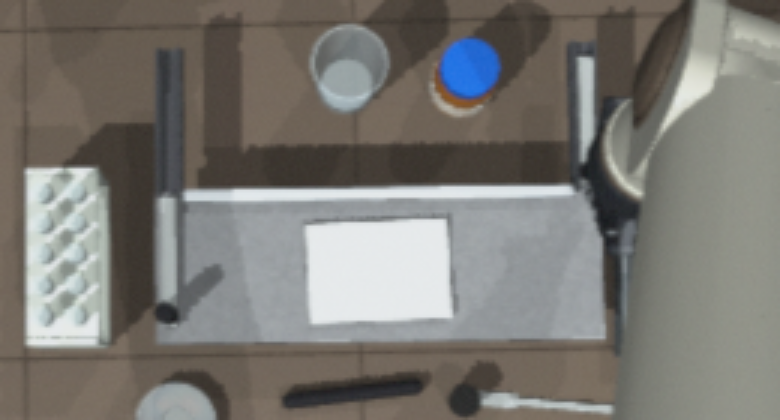

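```bash
python3 -m inch '[[-0.6,0,0,0,0,0,1],[-1,0,0,0,0,0,1],[-1,0,-2,0,0,0,1],[-1,0,-2,0,0,0,1],[-1,0,-2,0,0,0,1]]'; python3 - <<'E'
from station import arm,eyes
from h import *
s=arm.read_state();print(s["tool_pos"],s["wrist_force"])
for p in((.535,.075,.15),(.535,.075,.085)):print(plan(s,p))
E
```

```text
time: 7.3
tool_pos: [0.5709, -0.1941, 0.1506]
eef_rot: [0.0, 1.0, -0.005, 0.001]
wrist_force: [-0.2, -0.5, -1.3]
gripper_width: -0.0002
[ 0.57087905 -0.19410066  0.15064552] [-0.17050597 -0.45728942 -1.26137478]
[-1.282e+00 -8.958e+00  1.900e-02  0.000e+00 -2.000e-03  0.000e+00]
[-1.286e+00 -8.958e+00  2.186e+00  0.000e+00 -2.000e-03  0.000e+00]
```

```bash
python3 -m inch '[[-1.28,-8.96,0,0,0,0,0.4],[-1.28,-8.96,0,0,0,0,0.4],[-1.28,-8.96,0,0,0,0,0.4],[-1.28,-8.96,0,0,0,0,0.4],[-1.28,-8.96,0,0,0,0,0.4],[-1.28,-8.96,0,0,0,0,0.4],[-1.28,-8.96,1,0,0,0,0.4],[-1.28,-8.96,2.1,0,0,0,0.4],[-1.28,-8.96,2.1,0,0,0,0.4],[-1.28,-8.96,2.1,0,0,0,0.4]]'; python3 - <<'E'
from station import arm,eyes
from h import *
s=arm.read_state();print(s["tool_pos"],s["wrist_force"],plan(s,(.535,.075,.085)))
p,d=eyes.capture("top");cv2.imwrite("pics/t4.png",cv2.resize(p[110:250,195:455,::-1],None,fx=3,fy=3))
C=cloud(eyes.calibration("top"),d)
b=(C[...,2]>.095)&(C[...,2]<.125)
mm=b.copy();mm[:,:385]=0;mm[:,405:]=0;mm[:150]=0;mm[225:]=0
print(mm.sum(),C[mm].mean(0))
p,d=eyes.capture("side");cv2.imwrite("pics/s4.png",cv2.resize(p[140:380,180:440,::-1],None,fx=2.4,fy=2.4))
E
```

```text
time: 8.55
tool_pos: [0.5351, 0.0735, 0.0877]
eef_rot: [0.0, 1.0, -0.006, 0.0]
wrist_force: [0.1, 0.2, 0.8]
gripper_width: 0.0514
[0.53506642 0.07353403 0.08768331] [0.1239546  0.21918521 0.75324434] [-0.003 -0.049  0.089  0.001 -0.    -0.002]
48 [ 0.61327792 -0.19090941  0.10874821]
```

View pics/t4.png

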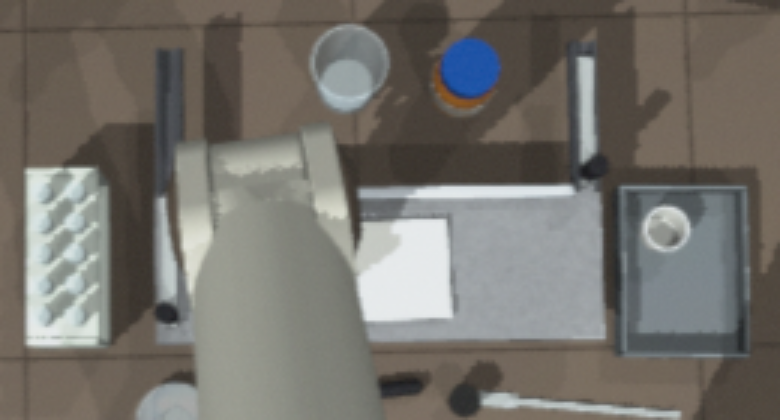

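View pics/s4.png

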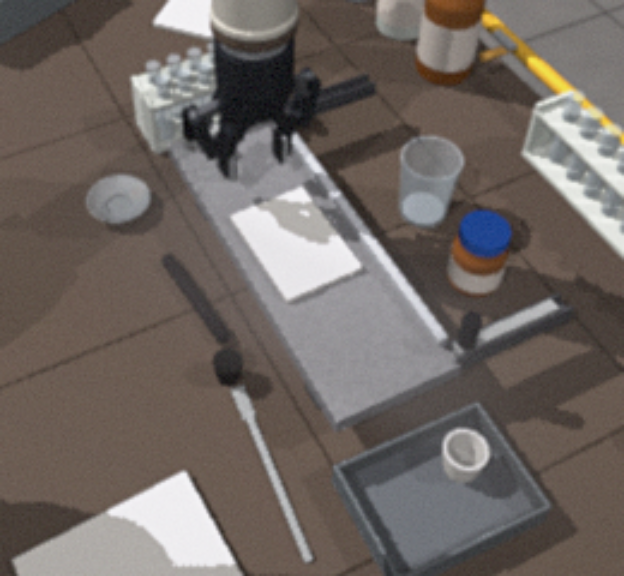

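The stop is fully back: the knob moved 106 mm, which puts the joint at about 0.124. Next I'll lower the open fingers behind the plate until they touch the ledge.

```bash
python3 -m inch '[[0,0,0.35,0,0,0,0.4],[0,0,0.7,0,0,0,0.4],[0,0,0.7,0,0,0,0.4],[0,0,0.7,0,0,0,0.4]]'; python3 -m inch '[[0,0,0.07,0,0,0,0.4],[0,0,0.07,0,0,0,0.4]]';python3 -m inch '[[0,0,0.07,0,0,0,0.4],[0,0,0.07,0,0,0,0.4]]';python3 -m inch '[[0,0,0.07,0,0,0,0.4],[0,0,0.07,0,0,0,0.4]]'
```

```text
time: 9.15
tool_pos: [0.5344, 0.0749, 0.0661]
eef_rot: [0.0, 1.0, -0.005, -0.0]
wrist_force: [0.5, 0.3, 0.3]
gripper_width: 0.0511
time: 9.4
tool_pos: [0.5346, 0.0749, 0.0642]
eef_rot: [-0.0, 1.0, -0.005, -0.0]
wrist_force: [-0.2, 0.4, -0.1]
gripper_width: 0.0511
time: 9.65
tool_pos: [0.5344, 0.0749, 0.062]
eef_rot: [0.0, 1.0, -0.005, -0.0]
wrist_force: [0.2, 0.5, 0.4]
gripper_width: 0.0511
time: 9.9
tool_pos: [0.5344, 0.0748, 0.0598]
eef_rot: [0.0, 1.0, -0.005, -0.0]
wrist_force: [-0.7, -0.3, 0.3]
gripper_width: 0.0514
```

```bash
for i in 1; do python3 -m inch '[[0,0,0.07,0,0,0,0.4],[0,0,0.07,0,0,0,0.4]]';python3 -m inch '[[0,0,0.07,0,0,0,0.4],[0,0,0.07,0,0,0,0.4]]'; done
```

```text
time: 10.15
tool_pos: [0.5344, 0.0748, 0.0577]
eef_rot: [0.0, 1.0, -0.005, -0.0]
wrist_force: [0.1, -0.1, -0.3]
gripper_width: 0.0508
time: 10.4
tool_pos: [0.5347, 0.0748, 0.0568]
eef_rot: [-0.0, 1.0, -0.005, 0.0]
wrist_force: [-2.8, -0.5, 9.6]
gripper_width: 0.0513
```

```bash
python3 -m inch '[[0,0,-0.11,0,0,0,0.4],[0,0.2,-0.11,0,0,0,0.4],[0,0.4,-0.11,0,0,0,0.4],[0,0.6,-0.11,0,0,0,0.4],[0,0.8,-0.11,0,0,0,0.4],[0,1,-0.11,0,0,0,0.4],[0,1.2,-0.11,0,0,0,0.4],[0,1.4,-0.11,0,0,0,0.4],[0,1.5,-0.11,0,0,0,0.4],[0,1.5,-0.11,0,0,0,0.4]]'; python3 - <<'E'
from station import arm,eyes
from h import *
p,d=eyes.capture("top");cv2.imwrite("pics/t5.png",cv2.resize(p[110:250,195:455,::-1],None,fx=3,fy=3))
p,d=eyes.capture("side");cv2.imwrite("pics/s5.png",cv2.resize(p[140:380,180:440,::-1],None,fx=2.4,fy=2.4))
E
```

```text
time: 11.65
tool_pos: [0.5342, 0.0293, 0.0591]
eef_rot: [0.0, 1.0, -0.005, 0.0]
wrist_force: [-0.3, -0.1, 0.2]
gripper_width: 0.0513
```

View pics/t5.png

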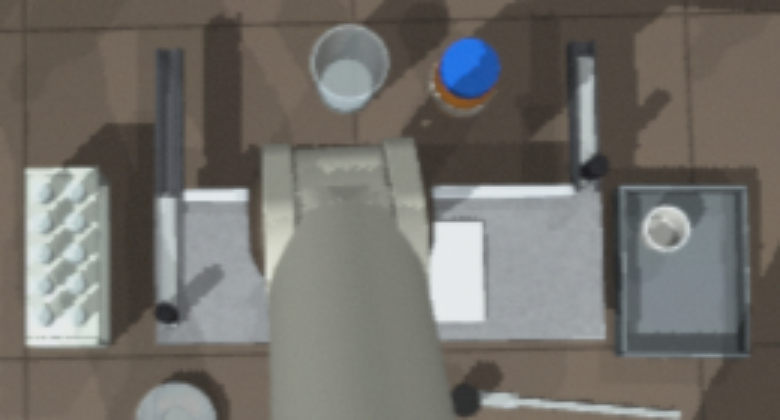

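View pics/s5.png

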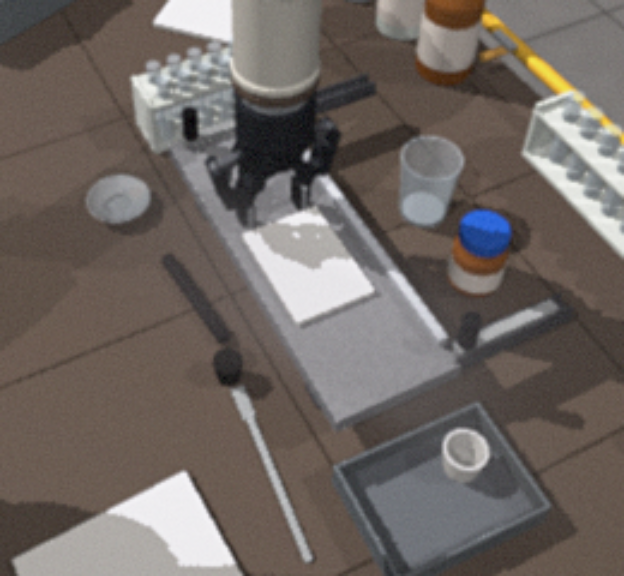

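```bash
python3 -m inch '[[0,0.25,0,0,0,0,0.4],[0,0.5,0,0,0,0,0.4],[0,0.75,0,0,0,0,0.4],[0,1,0,0,0,0,0.4],[0,1.25,0,0,0,0,0.4],[0,1.5,0,0,0,0,0.4],[0,1.75,0,0,0,0,0.4],[0,2,0,0,0,0,0.4],[0,2.25,0,0,0,0,0.4],[0,2.5,0,0,0,0,0.4],[0,2.75,0,0,0,0,0.4],[0,3,0,0,0,0,0.4],[0,3.25,0,0,0,0,0.4],[0,3.5,0,0,0,0,0.4],[0,3.75,0,0,0,0,0.4],[0,4,0,0,0,0,0.4],[0,4.2,0,0,0,0,0.4],[0,4.3,0,0,0,0,0.4],[0,4.35,0,0,0,0,0.4],[0,4.35,0,0,0,0,0.4]]'; cat > m.py <<'E'
from station import arm,eyes
from h import *
import sys
n=sys.argv[1]
p,d=eyes.capture("top");cv2.imwrite(f"pics/t{n}.png",cv2.resize(p[110:250,195:455,::-1],None,fx=3,fy=3))
c=eyes.calibration("top");C=cloud(c,d)
h=cv2.cvtColor(p,cv2.COLOR_RGB2HSV)
w=((h[...,2]>165)&(h[...,1]<40)&(C[...,2]>.06)&(C[...,2]<.075)).astype(np.uint8);w[:177]=0;w[225:]=0;w[:,:300]=0;w[:,415:]=0
k,l,s,_=cv2.connectedComponentsWithStats(w);k=1+s[1:,4].argmax();print(s[k])
Q=np.array([ray(c,u,v,.067)[:2] for v,u in np.argwhere(l==k)])
L=np.array([W2L(q) for q in Q])*1000
r=cv2.minAreaRect(L.astype(np.float32));print("plate in ledge frame",r);print(cv2.boxPoints(r).round(1),"z",np.median(C[l==k][:,2]))
p,d=eyes.capture("side");cv2.imwrite(f"pics/s{n}.png",cv2.resize(p[140:380,180:440,::-1],None,fx=2.4,fy=2.4))
E
python3 m.py 6
```

```text
time: 14.25
tool_pos: [0.5328, -0.1007, 0.0591]
eef_rot: [0.0, 1.0, -0.005, -0.0]
wrist_force: [0.3, 1.0, 1.1]
gripper_width: 0.0514
[321 212   7   7  17]
plate in ledge frame ((-43.207427978515625, -6.161290168762207), (17.85742950439453, 8.97992992401123), 44.13140106201172)
[[-52.7  -9.2]
 [-46.5 -15.6]
 [-33.7  -3.2]
 [-39.9   3.3]] z 0.06139500213949914
```

View pics/t6.png

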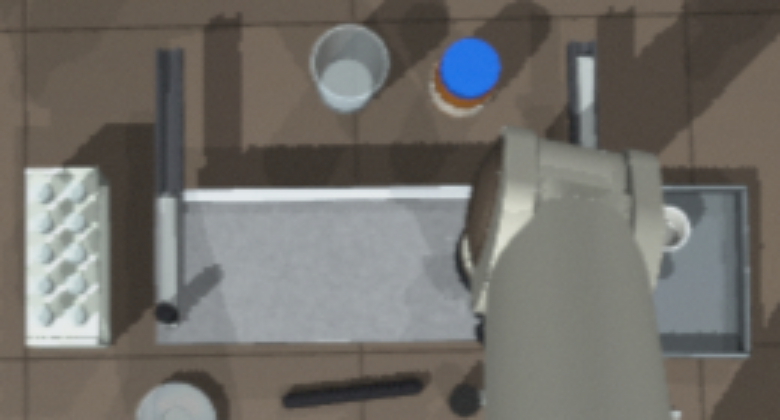

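View pics/s6.png

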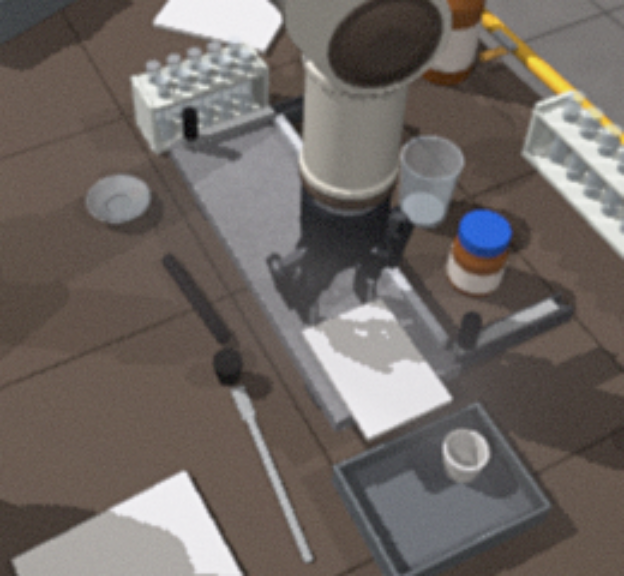

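The plate is hidden in the top view. In the side view it lies straight and overhangs the end, with corners at roughly (303,332), (390,300), (452,400) and (370,437) in the zoom. I'll measure it in that view.

```bash
cat > ms.py <<'E'
from station import eyes
from h import *
p,d=eyes.capture("side");c=eyes.calibration("side");C=cloud(c,d)
h=cv2.cvtColor(p,cv2.COLOR_RGB2HSV)
w=((h[...,2]>120)&(h[...,1]<45)&(C[...,2]>.0645)&(C[...,2]<.0715)).astype(np.uint8)
w[:255]=0;w[330:]=0;w[:,:300]=0;w[:,372:]=0
w=cv2.morphologyEx(w,cv2.MORPH_OPEN,np.ones((3,3),np.uint8))
k,l,s,_=cv2.connectedComponentsWithStats(w);k=1+s[1:,4].argmax();print(s[k])
L=np.array([W2L(ray(c,u,v,.067)) for v,u in np.argwhere(l==k)])*1000
r=cv2.minAreaRect(L.astype(np.float32));print("plate in ledge frame",r);print(cv2.boxPoints(r).round(1),"z",np.median(C[l==k][:,2]))
for x,y in((303,332),(390,300),(452,400),(370,437)):print(W2L(ray(c,180+x/2.4,140+y/2.4,.067))*1000)
for x,y,z in((342,430,.06),(470,368,.06)):print("ledge end",W2L(ray(c,180+x/2.4,140+y/2.4,z))*1000)
E
python3 ms.py
```

```text
[ 307  267   59   54 1525]
plate in ledge frame ((-3.960460662841797, -158.61285400390625), (85.05064392089844, 119.8279800415039), 0.08140718191862106)
[[ -46.6  -98.8]
 [ -46.4 -218.6]
 [  38.6 -218.5]
 [  38.5  -98.6]] z 0.0664485528219157
[ -45.49312745 -101.23965756]
[  45.30701314 -105.55587644]
[  37.64385935 -220.01608486]
[ -44.37211606 -219.15372985]
ledge end [ -60.11242812 -200.05134572]
ledge end [  73.71932135 -197.06017671]
```

```bash
python3 -m inch '[[0,0.1,0,0,0,0,0.4],[0,0.2,0,0,0,0,0.4],[0,0.3,0,0,0,0,0.4],[0,0.37,0,0,0,0,0.4],[0,0.37,0,0,0,0,0.4],[0,0,0,0,0,0,0.4],[0,-0.5,0,0,0,0,0.4],[0,-0.5,0,0,0,0,0.4]]'; python3 ms.py; python3 -m inch '[[0,-0.3,0,0,0,0,0.4],[0,-0.3,-2,0,0,0,0.4],[0,-4,-3.5,0,0,0,0.4],[0,-7,-3.5,0,0,0,0.4],[0,-9,-3.5,0,0,0,0.4],[0,-9,-3.5,0,0,0,0.4],[0,-9,-3.5,0,0,0,0.4],[0,-9,-3.5,0,0,0,0.4]]'; python3 m.py 7; python3 ms.py
```

```text
time: 15.4
tool_pos: [0.533, -0.083, 0.059]
eef_rot: [-0.001, 1.0, -0.003, -0.0]
wrist_force: [0.6, -0.0, -0.1]
gripper_width: 0.0512
[ 310  270   61   55 1629]
plate in ledge frame ((-4.451221466064453, -170.46778869628906), (119.8350601196289, 85.2001724243164), 89.89678955078125)
[[ -47.2 -230.3]
 [  38.  -230.5]
 [  38.3 -110.6]
 [ -46.9 -110.5]] z 0.06648562642708558
[ -45.49312745 -101.23965756]
[  45.30701314 -105.55587644]
[  37.64385935 -220.01608486]
[ -44.37211606 -219.15372985]
ledge end [ -60.11242812 -200.05134572]
ledge end [  73.71932135 -197.06017671]
time: 16.45
tool_pos: [0.5353, 0.1856, 0.164]
eef_rot: [-0.0, 1.0, -0.004, -0.0]
wrist_force: [-0.5, 0.0, -0.5]
gripper_width: 0.0514
[ 364  183   49   35 1585]
plate in ledge frame ((-6.671051025390625, -168.34840393066406), (85.09251403808594, 121.90364074707031), 0.5748264789581299)
[[ -49.8 -107.8]
 [ -48.6 -229.7]
 [  36.5 -228.9]
 [  35.3 -107. ]] z 0.06783507422421772
[ 312  269   55   58 1545]
plate in ledge frame ((-4.303371429443359, -170.44076538085938), (85.27396392822266, 120.4107666015625), 0.10139202326536179)
[[ -47.  -110.3]
 [ -46.8 -230.7]
 [  38.4 -230.6]
 [  38.2 -110.2]] z 0.06642291991813333
[ -45.49312745 -101.23965756]
[  45.30701314 -105.55587644]
[  37.64385935 -220.01608486]
[ -44.37211606 -219.15372985]
ledge end [ -60.11242812 -200.05134572]
ledge end [  73.71932135 -197.06017671]
```

View pics/t7.png

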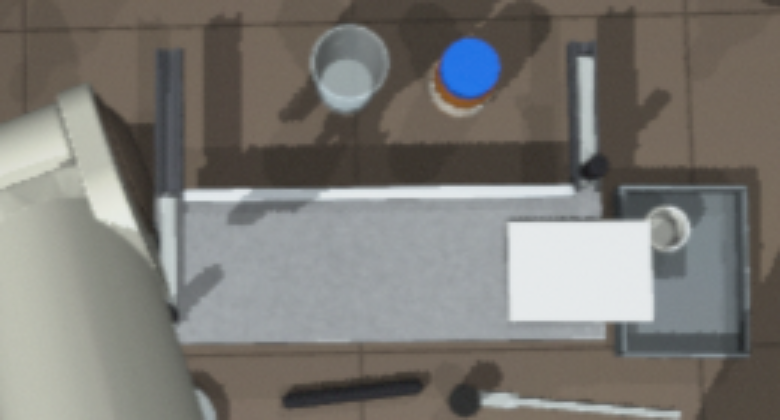

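View pics/s7.png

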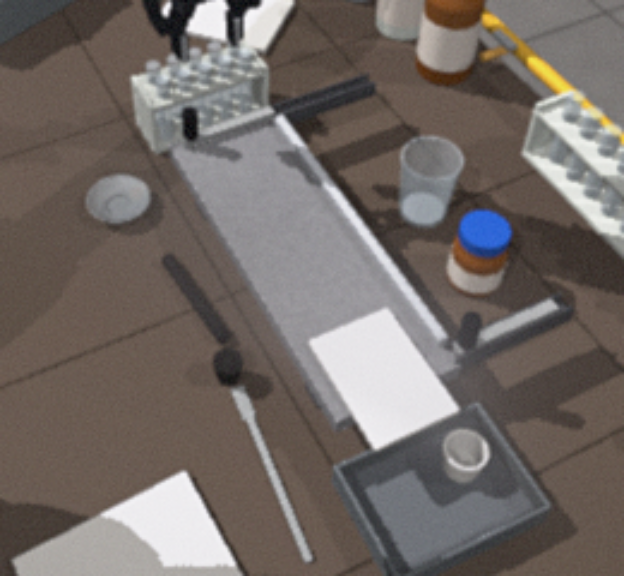

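```bash
python3 -c "
from station import arm
s=arm.read_state();print(s['tool_pos'],abs(s['qd']).max());arm.close_job()"
```

```text
[0.53582181 0.18145515 0.16375497] 0.009693942258189052
the job is handed in; nothing more can be done
```

I handed the job in at about 17 s of the 48 s allowed. The tray stands at the ledge's -y end, so I opened the right stop and pushed the plate out over the tray. The hand-in gave no verdict, so the results below come from my own checks.

- **Right stop:** I pushed it by its knob with the shut fingers until they met the hard end. The top camera saw the knob move 106 mm, which puts the joint at about 0.124 m. It needed more than 0.112 m.
- **Plate:** I pushed its far edge with both fingers just clear of the ledge. Both cameras checked the final position:

| Check | Top view | Side view | Allowed |
|---|---|---|---|
| Plate centre along the ledge (y) | -168 mm | -170 mm | -157 to -183 mm |
| Plate centre across the ledge (x) | -7 mm | -4 mm | -35 to +25 mm |
| Angle from straight | about 0.01 rad | about 0.002 rad | under 0.2 rad |

- **Overhang:** this works out at 38–41 mm, against 27–53 mm allowed. The plate's top measured 66–68 mm above the bench in both views, so it is lying flat.
- **Other things:** in the last pictures the left stop and the bystanders look unmoved, though I judged that by eye rather than measuring it. The arm was clear of everything at hand-in.
- **Disagreements:** the two cameras differ by about 2 mm on the plate's position, which is within their calibration. A rough hand-picked reading of the ledge's end in the side view was 7–10 mm off, at -197 to -200 mm against the true -190 mm. I did not use that reading.

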